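# Confirm the pick of blue-handled valves

### The job

The order is for blue-handled ball valves: with the fingertips, gently press down the yellow button on the robot side of the tray that holds the valves with blue handles and let it come back up, then gently press the green button on the white order box and withdraw. Grasp and lift nothing, and leave the other buttons, the trays, the scanner and all the stock untouched.

Things in the scene. Friction and masses are not known exactly. Their poses are not given: they have to be found in the camera images.
- station_blue: Fixed stock station: a grey tray of nickel ball valves with upright BLUE lever handles with a grey foot block (50 x 60 x 35 mm tall) on its -x side carrying a yellow round pick button. Origin: on the table under the tray's centre, z up; the button's axis is at local x -95 mm, y 0.
- tray_blue: The grey open tray of station_blue, 130 (x) x 115 (y) x 40 mm tall, fixed, holding nickel ball valves with upright BLUE lever handles (two fixed in its back half, one loose in front; nothing in it is higher than 96 mm above the table). Origin: under its centre.
- pick_blue (a joint): Yellow push button of station_blue, 32 mm diameter: 0 up, 0.008 m fully down, moves straight down, counts as pressed above 0.005. Spring return: about 2 N starts it, 4.4 N at 0.005, 6 N fully down. The cap stands 12 mm above a black collar of 48 mm diameter when up, 4 mm when fully down.
- pick_blue_top (a point): Centre of the top face of the yellow button of station_blue (59 mm above the table when up); z up.
- loose_blue: Loose nickel ball valve with a blue upright lever, body 36 mm diameter, 50 mm tall, lever up to 91 mm, lever on its +y side with its flat tip bent inward over the body; stands in the front half of tray_blue. Origin: centre of its underside. To be left alone.
- station_red: Fixed stock station: grey tray 130 (x) x 115 (y) x 40 mm of nickel ball valves with RED lever handles (two fixed behind, one loose in front, up to 96 mm high), and on its -x side a grey foot block 50 x 60 x 35 mm with a yellow button (axis at local x -95 mm, y 0; top 59 mm up). Origin: on the table under the tray's centre. Leave alone.
- pick_red (a joint): Yellow push button of station_red, 32 mm diameter: 0 up, 0.008 m fully down, moves straight down, counts as pressed above 0.005. Spring return: about 2 N starts it, 4.4 N at 0.005, 6 N fully down. The cap stands 12 mm above a black collar of 48 mm diameter when up, 4 mm when fully down.
- loose_red: Loose nickel ball valve with a red upright lever, body 36 mm diameter, 50 mm tall, lever up to 91 mm, lever on its +y side with its flat tip bent inward over the body; stands in the front half of the tray of station_red. Origin: centre of its underside. To be left alone.
- station_plug: Fixed stock station: grey tray 130 (x) x 115 (y) x 40 mm of black plastic plugs (two fixed behind, one loose in front, up to 44 mm high), and on its -x side a grey foot block 50 x 60 x 35 mm with a yellow button (axis at local x -95 mm, y 0; top 59 mm up). Origin: on the table under the tray's centre. Leave alone.
- pick_plug (a joint): Yellow push button of station_plug, 32 mm diameter: 0 up, 0.008 m fully down, moves straight down, counts as pressed above 0.005. Spring return: about 2 N starts it, 4.4 N at 0.005, 6 N fully down. The cap stands 12 mm above a black collar of 48 mm diameter when up, 4 mm when fully down.
- loose_plug: Loose stack-shaped black plug, 38 mm diameter, 40 mm tall; stands in the front half of the tray of station_plug. Origin: centre of its underside. To be left alone.
- station_brass: Fixed stock station: grey tray 130 (x) x 115 (y) x 40 mm of brass sleeves (two fixed behind, one loose in front, up to 42 mm high), and on its -x side a grey foot block 50 x 60 x 35 mm with a yellow button (axis at local x -95 mm, y 0; top 59 mm up). Origin: on the table under the tray's centre. Leave alone.
- pick_brass (a joint): Yellow push button of station_brass, 32 mm diameter: 0 up, 0.008 m fully down, moves straight down, counts as pressed above 0.005. Spring return: about 2 N starts it, 4.4 N at 0.005, 6 N fully down. The cap stands 12 mm above a black collar of 48 mm diameter when up, 4 mm when fully down.
- loose_brass: Loose brass sleeve, 37 mm diameter, 38 mm tall; stands in the front half of the tray of station_brass. Origin: centre of its underside. To be left alone.
- order_box: Fixed white order box, 80 x 130 x 40 mm tall, with a green and a red push button on its top, 64 mm apart along its local y (either way round); stands at the left or right end of the row of trays. Origin: centre of its underside.
- done (a joint): Green push button on the order box, 28 mm diameter: 0 up, 0.008 m fully down, moves straight down, counts as pressed above 0.005. Spring return: about 2 N starts it, 4.4 N at 0.005, 6 N fully down. The cap stands 12 mm above a black collar of 44 mm diameter when up.
- done_top (a point): Centre of the top face of the green button (64 mm above the table when up); z up.
- cancel (a joint): Red push button on the order box, 28 mm diameter: 0 up, 0.008 m fully down, moves straight down, counts as pressed above 0.005. Spring return: about 2 N starts it, 4.4 N at 0.005, 6 N fully down. The cap stands 12 mm above a black collar of 44 mm diameter when up.
- cancel_top (a point): Centre of the top face of the red button (64 mm above the table when up); z up.
- done_base: Black collar of the green button, fixed on the order box, 44 mm diameter, 12 mm tall. Origin: centre of its underside.
- scanner: Fixed hand scanner (orange and black) lying in its cradle at the other end of the row, 130 x 75 x 52 mm tall. Origin: centre of its underside. To be left alone.
- union: Loose blue-grey plastic pipe union, 58 mm diameter, 58 mm tall, standing on the table between the robot and the trays. Origin: centre of its underside. To be left alone.
- plugs: Loose stack-shaped black plug, 38 mm diameter, 60 mm tall, standing on the table between the robot and the trays. Origin: centre of its underside. To be left alone.

How it is judged:
By the outcome, as a careful person would: the job done as asked, in the order asked, and still so for the second after the job is handed in, with the robot touching nothing.
It also fails if it takes over 45 s, if anything falls off the work surface, if the arm or the gripper's body presses on something with over 40 N, if the wrist force passes 120 N, or if a joint passes its speed limit or range.

### The arm

A 6-joint arm with a two-finger parallel gripper is mounted at the origin on the work surface. World frame = base frame: x ahead of the robot, y to its left, z up, the work surface at z = 0. Lengths are in m, angles in rad, forces in N, time in s.
With the tool pointing down it reaches from about 0.375 to 0.9 m from the base axis. Payload 3.1 kg.
Tool frame: the origin (TCP) lies at the very end of the fingers, on their centre line; the grasp point (between the pads) lies 19 mm behind it; z points along the fingers, y is the line along which they close (so a half turn about z gives the same grasp; the last joint's range is limited). The gripper opens to 85 mm and grips with 20 to 120 N. Pads are 22 mm wide; open, the fingers measure 114 mm over their backs; the gripper's body (76 mm by 85 mm) begins 54 mm behind the grasp point. The pads swing forward as they close: fully open they stand 13 mm farther back than shut.
Start: joints at [0.943, 0.527, 1.433, -0, 1.181, -0.178], TCP at [0.272, 0.563, 0.231] pointing down, gripper open.
Joint ranges: [-3.08, 3.08], [-0.75, 2.2], [0.22, 2.44], [-1.43, 4.57], [0, 2.65], [-2.85, 2.85]. Speed limits (rad/s): [2.79, 2.79, 3.14, 3.14, 3.14, 3.14].

### API

Orientations are given as a unit quaternion [x, y, z, w].
In Python, from station import telemetry, snapshot, ticket gives the robot as it stands.
- The arm moves only by the tool move_arm, never from a script. Its argument "commands" is text: rows parted by semicolons, each of 7 numbers parted by spaces: the shift along the tool's x, y, z in mm, then the turn, a rotation vector about the tool's x, y, z in degrees, then the opening, from -1 (shut) to 1 (fully open). A call has exactly 5 rows; each row is the pose to reach, as a shift and turn from the pose commanded when the call began, along the tool's axes at that moment; what a row does not reach only later rows make up. A row lasts 1/8 s, in which the tool goes at most 62.5 mm and 10.7 degrees, less where a joint would pass 70% of its speed; a pose out of reach is approached as far as the arm can. A call with a gripper value outside its range is refused whole. The fingers move at their own pace and stop on an object; "grip_force" is the grip in N (left out, the last holds). Time passes only in rows, so rows that repeat a pose let the fingers close, or fill a call up. It gives the time, the measured TCP pose, the force, the opening and the grip force at its end, in the units of the state.
- telemetry.sense(): the state, without advancing time (a new reading comes with each control period).
- snapshot(name): name is "scene" or "top" or "wrist"; returns a dict with "image" (400x640x3 uint8, red, green, blue), "fx", "fy", "cx", "cy" (pixels), "k1" (the pictures are not rectified: a ray, as slopes to the right and down, at radius r is drawn at 1 + k1 r^2 times it, then the intrinsics apply), "pose" (4x4, takes a point from camera to world coordinates). Camera axes: x right, y down, z forward; pixel columns grow to the right and rows downward; lengths in m; the calibration is good to about 2 mm. A picture is of the moment at which its call begins. There is no depth.
- ticket.sign_off(): hands the job in; it is judged then, once.
The state is a dict: "t": time; "q": joint angles; "qd": joint speeds; "tau": joint torques, N m; "tcp_pos": TCP position; "tool_rot": TCP orientation; "force": force on the tool from outside, world axes, zero at the start; "ft_torque": the same for the moment, N m; "finger_gap": opening from 0.0 (shut) to 1.0 (fully open); "gripper_force": force on a finger pad.
Only numpy, scipy, OpenCV 4.12 (cv2) and the standard library are available. Lean on these libraries where they do the work, as an engineer would, in place of code of your own. Each camera call takes 0.05 s, during which the arm holds its last target. There are 200 camera calls.

## Working session

There is one attempt and no reset: what is moved stays moved. The work goes in short steps, Python scripts to look and compute and a tool call to move; the robot and the scene stay as the last step left them, time stands still between calls to the robot, and variables do not carry over. Pictures are saved under pics/ and viewed, at most 10 in all, crops included, and the job is handed in when it is done.

Besides the shell and the picture viewer there is one more tool, called after "Request:" as a command line: name --argument value ..., lists and objects as JSON in quotes. move_arm: Moves the arm, as the interface text tells. Its arguments: {"type":"object","properties":{"commands":{"type":"string"},"grip_force":{"type":"number"}},"required":["commands"]}

```bash
mkdir -p pics
cat > h.py <<'E'
import cv2,numpy as np
from station import telemetry,snapshot,ticket
def ray(s,u,v):
    d=np.array([(u-s["cx"])/s["fx"],(v-s["cy"])/s["fy"]]);p=d.copy()
    for _ in range(20): p=d/(1+s["k1"]*(p@p))
    T=np.array(s["pose"]);return T[:3,3],T[:3,:3]@np.array([p[0],p[1],1])
def at(s,u,v,z):
    o,d=ray(s,u,v);return o+d*(z-o[2])/d[2]
def blobs(s,lo,hi,z,amin=40):
    m=cv2.inRange(cv2.cvtColor(s["image"],cv2.COLOR_RGB2HSV),lo,hi)
    n,_,st,c=cv2.connectedComponentsWithStats(m)
    for i in range(1,n):
        if st[i,4]>=amin: print(st[i],c[i].round(1),at(s,*c[i],z).round(4))
E
python3 - <<'E'
from h import *
for n in("top","scene"):
    s=snapshot(n);cv2.imwrite(f"pics/{n}0.png",s["image"][:,:,::-1]);print(n,np.array(s["pose"]).round(3).tolist())
    for k,lo,hi,z in(("yel",(20,120,120),(35,255,255),.059),("grn",(40,90,60),(85,255,255),.064)):
        print(k);blobs(s,lo,hi,z)
t=telemetry.sense();print(t["t"],t["tcp_pos"],t["tool_rot"],t["finger_gap"])
E
```

```text
top [[-0.076, -0.976, 0.203, 0.291], [-0.997, 0.073, -0.02, 0.018], [0.005, -0.204, -0.979, 1.181], [0.0, 0.0, 0.0, 1.0]]
yel
[ 436   19   70   53 2788] [470.2  45. ] [ 0.8852 -0.4312  0.059 ]
[358  35  14  13 142] [364.9  41. ] [ 0.9167 -0.1582  0.059 ]
[379  34  14  12 139] [385.1  39.4] [ 0.9172 -0.2113  0.059 ]
[338  36  14  13 142] [344.8  42.2] [ 0.917  -0.1054  0.059 ]
[318  38  14  12 141] [324.5  43.6] [ 0.9171 -0.0524  0.059 ]
[360  51  14  13 148] [366.6  57. ] [ 0.8711 -0.1583  0.059 ]
[380  50  15  13 149] [387.   55.5] [ 0.8714 -0.2113  0.059 ]
[340  52  14  13 148] [346.4  58.3] [ 0.8714 -0.1055  0.059 ]
[319  54  15  13 151] [325.9  59.8] [ 0.8711 -0.0522  0.059 ]
[362  67  14  13 153] [368.5  73.3] [ 0.8254 -0.1586  0.059 ]
[382  66  14  13 153] [388.7  72. ] [ 0.8252 -0.2109  0.059 ]
[341  69  15  13 152] [347.8  74.7] [ 0.8254 -0.1053  0.059 ]
[321  70  14  13 154] [327.4  76.1] [ 0.8255 -0.0527  0.059 ]
[396 171  11  11  91] [401.5 175.7] [ 0.5494 -0.2129  0.059 ]
[284 189  11  10  90] [288.6 193.5] [0.5256 0.0662 0.059 ]
[221 196  11  11  95] [226.3 200.8] [0.518
[... 494 characters left out ...]
0.4891 -0.0798  0.059 ]
[320 219  14   9  89] [326.  222.9] [0.5271 0.0663 0.059 ]
[102 229  17   7  40] [110.5 231.3] [ 0.8989 -0.202   0.059 ]
[135 233  18   7  45] [142.8 235. ] [ 0.8522 -0.1463  0.059 ]
[168 236  17   7  42] [175.6 238.2] [ 0.8047 -0.0924  0.059 ]
[112 241  17   8  48] [119.6 243.8] [ 0.8987 -0.1469  0.059 ]
[145 245  18   9  51] [152.8 247.8] [ 0.8529 -0.0918  0.059 ]
[372 251  15  11 123] [379.1 255.7] [0.5207 0.2175 0.059 ]
[121 254  20   9  55] [130.  256.9] [ 0.8973 -0.0926  0.059 ]
grn
[414 288  17  15 194] [421.7 294.9] [0.5472 0.3402 0.064 ]
0.1 [0.27133878 0.56229694 0.23041821] [ 2.23016236e-01  9.74814219e-01 -9.21642282e-04 -3.83895875e-04] 0.9988878483834962
```

View pics/top0.png

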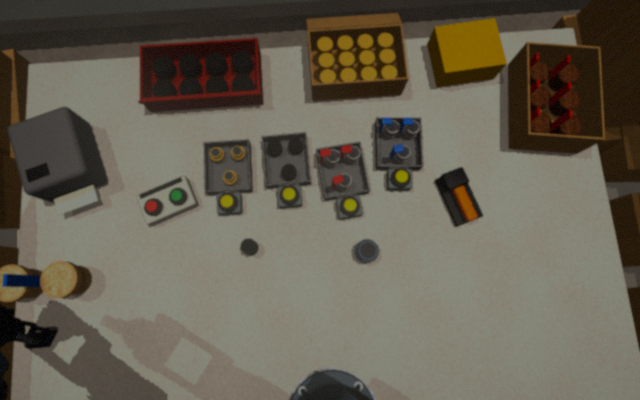

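View pics/scene0.png

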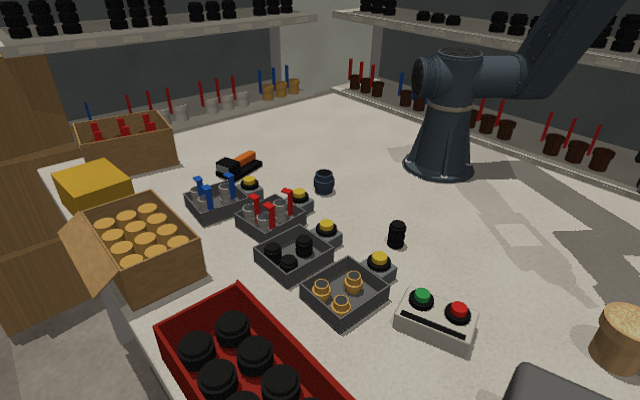

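Top view: the blue-handled tray is at about (398,143) with its yellow button at (401,176). The green button is at (176,195) on the box, and the red one at (152,207). Next I shut the fingers and travel high towards the blue station.

Request:
move_arm --commands "-43 -42 0 0 0 -5 -1; -86 -84 0 0 0 -10 -1; -128 -126 0 0 0 -15 -1; -171 -168 0 0 0 -20 -1; -214 -210 0 0 0 -25.8 -1"

```text
t: 0.72
tcp_pos: [0.3734, 0.2789, 0.2312]
tool_rot: [-0.002, 1.0, -0.0, 0.0]
force: [0.6, 0.2, -0.3]
finger_gap: 0.002
gripper_force: 0.0
```

```bash
cat >> h.py <<'E'
from scipy.spatial.transform import Rotation as R
def to(x,y,z):
    t=telemetry.sense();r=R.from_quat(t["tool_rot"])
    print(t["t"],np.round(t["tcp_pos"],4),"F",np.round(t["force"],1),"gap",round(t["finger_gap"],3),"shift mm",(r.inv().apply(np.array([x,y,z])-t["tcp_pos"])*1e3).round(1),"rot",r.as_matrix().round(3).tolist())
E
python3 -c "
from h import *
to(.55,-.213,.2)"
```

```text
0.725 [0.3734 0.2789 0.2312] F [ 0.6  0.2 -0.3] gap 0.002 shift mm [-174.5 -492.6   31.2] rot [[-1.0, -0.004, 0.0], [-0.004, 1.0, -0.0], [-0.0, -0.0, -1.0]]
```

Request:
move_arm --commands "-20 -57 0 0 0 0 -1; -40 -114 0 0 0 0 -1; -60 -171 0 0 0 0 -1; -80 -228 0 0 0 0 -1; -100 -285 0 0 0 0 -1"

```text
t: 1.35
tcp_pos: [0.4735, -0.0062, 0.2312]
tool_rot: [-0.0, 1.0, 0.0, -0.0]
force: [0.8, 0.5, -0.1]
finger_gap: 0.001
gripper_force: 0.0
```

Request:
move_arm --commands "-20 -55 20 0 0 0 -1; -40 -110 40 0 0 0 -1; -58 -160 70 0 0 0 -1; -70 -195 90 0 0 0 -1; -70 -195 110 0 0 0 -1"

```text
t: 1.98
tcp_pos: [0.5445, -0.2028, 0.1201]
tool_rot: [0.002, 1.0, -0.001, 0.001]
force: [0.1, 0.3, 0.3]
finger_gap: -0.004
gripper_force: 0.0
```

Request:
move_arm --commands "0 0 0 0 0 0 -1; 0 0 0 0 0 0 -1; 0 0 0 0 0 0 -1; 0 0 0 0 0 0 -1; 0 0 0 0 0 0 -1"

```text
t: 2.6
tcp_pos: [0.5436, -0.1991, 0.1219]
tool_rot: [-0.001, 1.0, -0.0, 0.0]
force: [-0.0, -0.0, -0.7]
finger_gap: -0.0
gripper_force: 0.0
```

Run:
```python
from h import *
to(.55,-.213,.085)
for n in("top","scene","wrist"):
    s=snapshot(n);blobs(s,(20,120,120),(35,255,255),.059)
    im=s["image"][:,:,::-1]
    if n=="wrist": cv2.imwrite("pics/w1.png",im)
```

```text
2.6 [ 0.5436 -0.1991  0.1219] F [-0.  -0.  -0.7] gap -0.0 shift mm [ -6.4 -13.9  36.9] rot [[-1.0, -0.001, 0.001], [-0.001, 1.0, -0.001], [-0.001, -0.001, -1.0]]
[ 435   18   71   55 2978] [469.8  44.9] [ 0.8855 -0.4303  0.059 ]
[378  33  18  31 382] [386.1  47.7] [ 0.8936 -0.2113  0.059 ]
[337  35  16  15 188] [344.7  42.2] [ 0.917  -0.1053  0.059 ]
[357  34  16  15 187] [364.8  40.8] [ 0.9172 -0.158   0.059 ]
[317  37  18  31 389] [325.3  51.9] [ 0.8933 -0.0525  0.059 ]
[339  51  18  31 391] [347.2  66.1] [ 0.8493 -0.1057  0.059 ]
[359  50  16  15 196] [366.6  57. ] [ 0.8711 -0.1582  0.059 ]
[381  65  16  14 193] [388.7  71.7] [ 0.8259 -0.211   0.059 ]
[361  66  16  14 193] [368.5  72.9] [ 0.8265 -0.1587  0.059 ]
[320  69  16  14 189] [327.4  75.8] [ 0.8263 -0.0526  0.059 ]
[210 147  11  14  58] [215.9 154.7] [0.6369 0.2394 0.059 ]
[231 146  14  12  45] [237.7 151.6] [0.6409 0.1852 0.059 ]
[223 170  12  15  57] [228.7 178. ] [0.5752 0.2099 0.059 ]
[220 195  13  13 130] [226.3 200.7] [0.5191 0.218  0.059 ]
[  51  157   80   41 1772] [ 89.4 176.9] [ 0.8632 -0.4782  0.059 ]
[243 176  
[... 282 characters left out ...]
0.0663 0.059 ]
[126 221  19   9  65] [135.6 223.9] [ 0.849  -0.1954  0.059 ]
[157 224  16   7  48] [164.3 226.5] [ 0.8057 -0.1469  0.059 ]
[103 229  16   7  48] [110.6 231.5] [ 0.899 -0.201  0.059]
[135 232  18  11  81] [144.2 236.3] [ 0.8517 -0.1399  0.059 ]
[168 236  20  11  92] [176.8 239.9] [ 0.8053 -0.0853  0.059 ]
[111 241  19   8  57] [119.6 243.9] [ 0.8988 -0.1465  0.059 ]
[145 245  18   8  63] [152.6 247.8] [ 0.8532 -0.0921  0.059 ]
[372 251  15  11 125] [379.1 255.8] [0.5209 0.2178 0.059 ]
[120 254  23  12 107] [131.2 258.7] [ 0.8975 -0.0856  0.059 ]
[ 482   96   54   52 2077] [509.8 121.1] [ 0.4867 -0.0828  0.059 ]
[ 275  193   47   46 1629] [298.2 215.6] [ 0.5479 -0.2139  0.059 ]
```

View pics/w1.png

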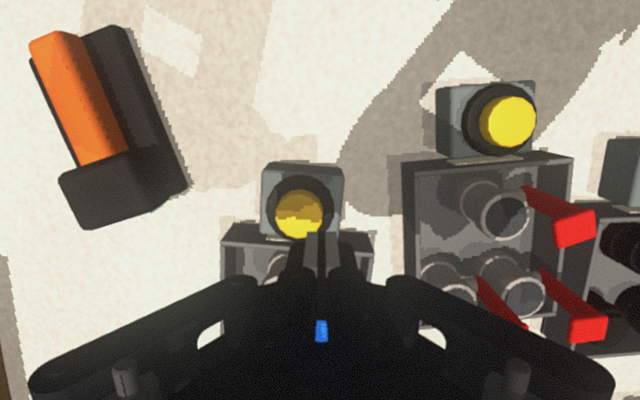

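Wrist view: the button (about (299,210)) is just beyond the shut fingertips, clear of the valves. All three views agree on (0.549,-0.213). I correct the position and descend to just above the button.

Request:
move_arm --commands "-5.5 -14 0 0 0 0 -1; -5.5 -14 20 0 0 0 -1; -5.5 -14 40 0 0 0 -1; -5.5 -14 53 0 0 0 -1; -5.5 -14 53 0 0 0 -1"

```text
t: 3.38
tcp_pos: [0.5485, -0.2134, 0.0673]
tool_rot: [-0.0, 1.0, 0.0, -0.001]
force: [-0.0, -0.5, -0.1]
finger_gap: -0.001
gripper_force: 0.0
```

Run:
```python
from h import *
to(.549,-.213,.0525)
s=snapshot("scene");cv2.imwrite("pics/s2.png",cv2.resize(s["image"][120:270,150:350,::-1],None,fx=4,fy=4))
```

```text
3.375 [ 0.5485 -0.2134  0.0673] F [-0.  -0.5 -0.1] gap -0.001 shift mm [-0.5  0.4 14.8] rot [[-1.0, -0.0, -0.002], [-0.0, 1.0, 0.001], [0.002, 0.001, -1.0]]
```

View pics/s2.png

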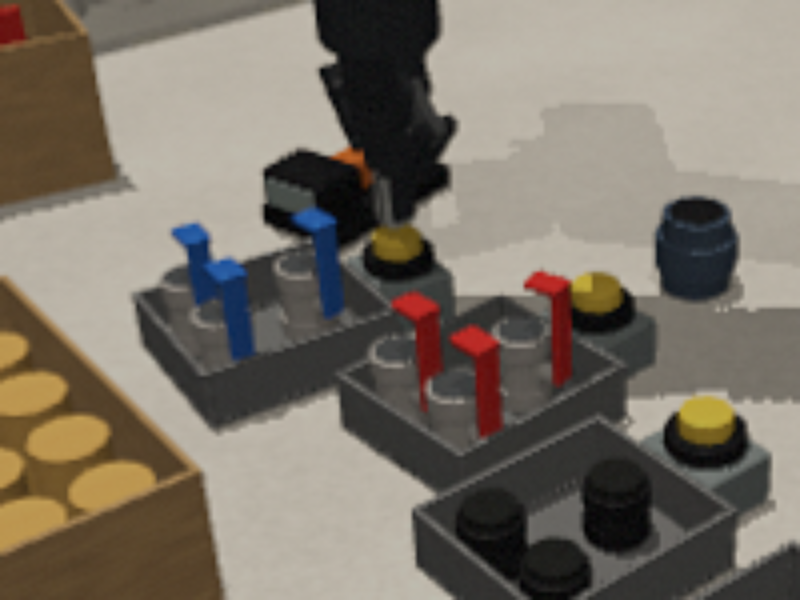

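The fingertips are centred above the blue station's yellow button (crop about (398,240)), clear of the tray and levers. I press now.

Request:
move_arm --commands "0 0 6 0 0 0 -1; 0 0 10 0 0 0 -1; 0 0 13 0 0 0 -1; 0 0 15 0 0 0 -1; 0 0 15 0 0 0 -1"

```text
t: 4.05
tcp_pos: [0.5492, -0.2134, 0.0537]
tool_rot: [-0.0, 1.0, -0.0, 0.0]
force: [0.0, 0.4, 4.4]
finger_gap: 0.0
gripper_force: 2.2
```

Request:
move_arm --commands "0 0 1 0 0 0 -1; 0 0 1.5 0 0 0 -1; 0 0 1.5 0 0 0 -1; 0 0 1.5 0 0 0 -1; 0 0 1.5 0 0 0 -1"

```text
t: 4.68
tcp_pos: [0.5492, -0.2135, 0.0521]
tool_rot: [-0.0, 1.0, -0.0, 0.0]
force: [0.1, -0.1, 5.7]
finger_gap: -0.001
gripper_force: 2.6
```

The force is 5.7 N, so the button is well past its switching point. I rise straight up and travel to the order box.

Request:
move_arm --commands "0 0 -10 0 0 0 -1; 0 0 -30 0 0 0 -1; 0 0 -70 0 0 0 -1; 0 0 -120 0 0 0 -1; 0 0 -150 0 0 0 -1"

```text
t: 5.3
tcp_pos: [0.549, -0.2133, 0.2041]
tool_rot: [-0.0, 1.0, -0.0, 0.001]
force: [1.1, 0.3, 0.3]
finger_gap: -0.002
gripper_force: 0.0
```

Request:
move_arm --commands "0 50 0 0 0 0 -1; 0 105 0 0 0 0 -1; 0 160 0 0 0 0 -1; 0 215 0 0 0 0 -1; 0 270 0 0 0 0 -1"

```text
t: 5.92
tcp_pos: [0.5477, 0.0586, 0.2016]
tool_rot: [-0.0, 1.0, 0.0, -0.001]
force: [0.4, -0.4, 1.2]
finger_gap: -0.001
gripper_force: 0.0
```

Request:
move_arm --commands "0 55 0 0 0 0 -1; 0 110 0 0 0 0 -1; 0 165 0 0 0 0 -1; 0 215 0 0 0 0 -1; 0 215 0 0 0 0 -1"

```text
t: 6.55
tcp_pos: [0.5473, 0.275, 0.2014]
tool_rot: [-0.003, 1.0, 0.0, -0.001]
force: [0.4, -1.2, -0.4]
finger_gap: 0.003
gripper_force: 0.0
```

Run:
```python
from h import *
to(.543,.338,.1)
for n in("top","scene","wrist"):
    s=snapshot(n);print(n);blobs(s,(40,90,60),(85,255,255),.064)
    if n!="top": blobs(s,(20,120,120),(35,255,255),.059) if n=="scene" else cv2.imwrite("pics/w3.png",s["image"][:,:,::-1])
```

```text
6.55 [0.5473 0.275  0.2014] F [ 0.4 -1.2 -0.4] gap 0.003 shift mm [  3.8  63.  101.4] rot [[-1.0, -0.006, -0.001], [-0.006, 1.0, 0.0], [0.001, 0.0, -1.0]]
top
scene
[414 288  16  15 192] [421.8 295. ] [0.5473 0.3405 0.064 ]
[  51  157   80   41 1774] [ 89.4 176.9] [ 0.8632 -0.4783  0.059 ]
[243 176  12   8  67] [248.4 179. ] [ 0.5521 -0.211   0.059 ]
[293 188  12   9  73] [298.5 191.6] [ 0.4905 -0.0777  0.059 ]
[138 204  18   8  73] [146.3 207. ] [ 0.8058 -0.2466  0.059 ]
[117 211  19   9  86] [126.  214.4] [ 0.852  -0.2454  0.059 ]
[148 213  18  10  88] [156.4 217.3] [ 0.8049 -0.1914  0.059 ]
[ 94 218  21  10 108] [103.7 222.2] [ 0.8992 -0.2455  0.059 ]
[320 219  13  11 103] [326.  223.7] [0.5293 0.0684 0.059 ]
[126 221  19  10  99] [134.8 225.2] [ 0.8521 -0.1916  0.059 ]
[157 224  18  11 106] [165.6 228.6] [ 0.8068 -0.1378  0.059 ]
[102 229  21  11 109] [112.1 233.5] [ 0.8988 -0.192   0.059 ]
[135 232  20  12 113] [144.2 236.9] [ 0.8525 -0.1381  0.059 ]
[168 236  20  11 108] [176.8 240.3] [ 0.8059 -0.0843  0.059 ]
[111 241  21  12 123] [121.3 245.8] [ 0.8983 -0.1379  0.059 ]
[145 245  21  12 131] [154.5 249.6] [ 0.8526 -0.0839  0.059 ]
[372 251  15  10 123] [379.  255.6] [0.5206 0.2171 0.059 ]
[120 254  23  13 139] [130.6 259.3] [ 0.8989 -0.0846  0.059 ]
wrist
[381 159  32  32 758] [397.  174.9] [0.5403 0.3372 0.064 ]
```

View pics/w3.png

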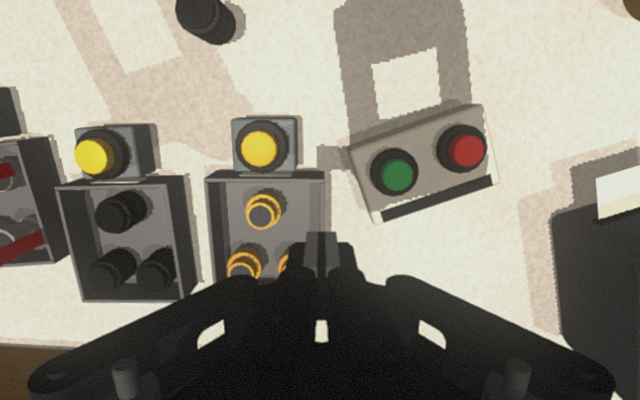

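The blue button is back up. Wrist view: the green button is at (397,175) and the red at (462,148), so green is about (0.542,0.338). I turn the finger line away from the red button while moving over.

Request:
move_arm --commands "1 15 0 0 0 10 -1; 2 30 0 0 0 20 -1; 3 45 0 0 0 30 -1; 4 60 20 0 0 40 -1; 5 63 50 0 0 50 -1"

```text
t: 7.32
tcp_pos: [0.5448, 0.3339, 0.1524]
tool_rot: [0.426, 0.905, 0.001, 0.001]
force: [0.4, -0.3, 0.2]
finger_gap: 0.002
gripper_force: 0.0
```

Request:
move_arm --commands "0 0 20 0 0 0 -1; 0 0 40 0 0 0 -1; 0 0 50 0 0 0 -1; 0 0 50 0 0 0 -1; 0 0 50 0 0 0 -1"

```text
t: 7.95
tcp_pos: [0.5443, 0.3345, 0.1027]
tool_rot: [0.423, 0.906, 0.001, 0.001]
force: [-0.2, 0.1, -0.1]
finger_gap: 0.002
gripper_force: 0.0
```

Run:
```python
from h import *
to(.542,.338,.0575)
s=snapshot("wrist");blobs(s,(40,90,60),(85,255,255),.064);cv2.imwrite("pics/w4.png",s["image"][:,:,::-1])
s=snapshot("scene");cv2.imwrite("pics/s4.png",cv2.resize(s["image"][210:360,320:520,::-1],None,fx=4,fy=4))
```

```text
7.95 [0.5443 0.3345 0.1027] F [-0.2  0.1 -0.1] gap 0.002 shift mm [ 4.2  0.4 45.2] rot [[-0.643, 0.766, 0.001], [0.766, 0.643, 0.0], [-0.001, 0.001, -1.0]]
[ 298  187   47   45 1683] [321.1 210.3] [0.5398 0.3401 0.064 ]
```

View pics/s4.png

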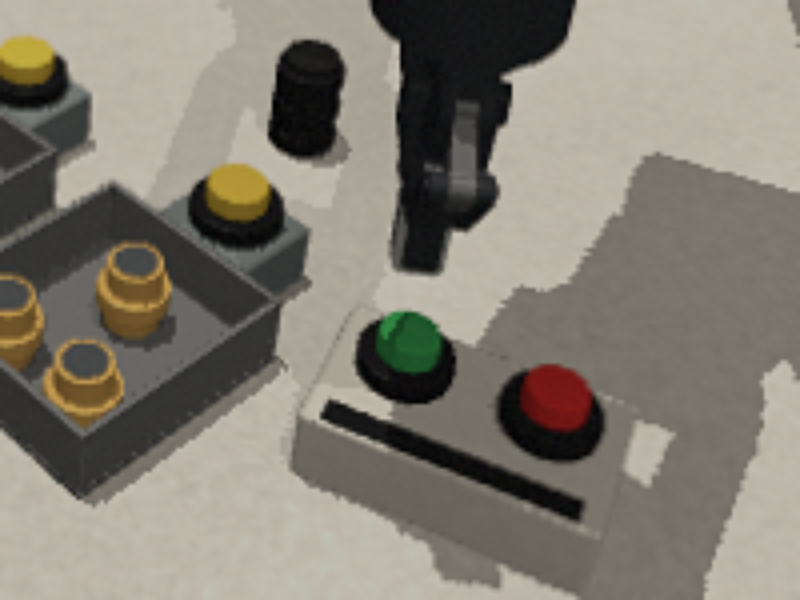

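View pics/w4.png

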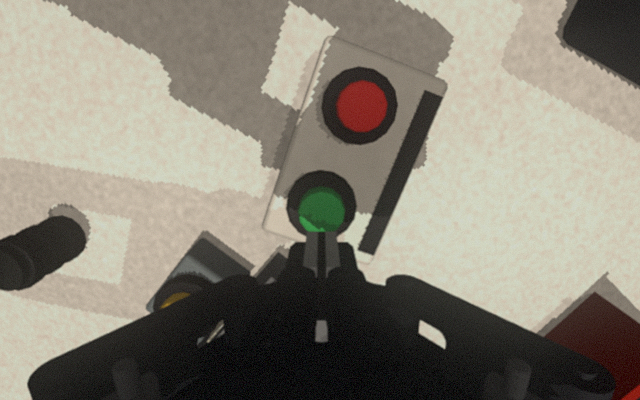

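The fingertips are above the green button (wrist (321,210)), with the finger line across the box and the red button clear. I shift 5 mm along tool x and descend, then press.

Request:
move_arm --commands "5 0.5 0 0 0 0 -1; 5 0.5 15 0 0 0 -1; 5 0.5 30 0 0 0 -1; 5 0.5 33 0 0 0 -1; 5 0.5 33 0 0 0 -1"

```text
t: 8.68
tcp_pos: [0.5404, 0.3387, 0.0679]
tool_rot: [0.422, 0.906, -0.001, -0.0]
force: [0.2, -0.7, 0.1]
finger_gap: -0.0
gripper_force: 0.0
```

Request:
move_arm --commands "0 0 5 0 0 0 -1; 0 0 8 0 0 0 -1; 0 0 11 0 0 0 -1; 0 0 12.5 0 0 0 -1; 0 0 12.5 0 0 0 -1"

```text
t: 9.3
tcp_pos: [0.5414, 0.3391, 0.0569]
tool_rot: [0.422, 0.906, 0.001, 0.001]
force: [0.5, 0.4, 4.9]
finger_gap: 0.004
gripper_force: 2.7
```

Request:
move_arm --commands "0 0 0.8 0 0 0 -1; 0 0 0.8 0 0 0 -1; 0 0 0.8 0 0 0 -1; 0 0 0.8 0 0 0 -1; 0 0 0.8 0 0 0 -1"

```text
t: 9.93
tcp_pos: [0.5415, 0.3391, 0.0563]
tool_rot: [0.422, 0.906, 0.001, 0.001]
force: [0.3, 0.3, 5.3]
finger_gap: 0.002
gripper_force: 2.8
```

Request:
move_arm --commands "0 0 -10 0 0 0 -1; 0 0 -30 0 0 0 -1; 0 0 -70 0 0 0 -1; 0 0 -110 0 0 0 -1; 0 0 -140 0 0 0 -1"

```text
t: 10.55
tcp_pos: [0.5405, 0.3389, 0.1982]
tool_rot: [0.422, 0.906, 0.0, 0.0]
force: [0.2, 0.8, 0.9]
finger_gap: -0.001
gripper_force: 0.0
```

Request:
move_arm --commands "0 0 0 0 0 0 -1; 0 0 0 0 0 0 -1; 0 0 0 0 0 0 -1; 0 0 0 0 0 0 -1; 0 0 0 0 0 0 -1"

```text
t: 11.18
tcp_pos: [0.5405, 0.3387, 0.1947]
tool_rot: [0.422, 0.906, -0.001, -0.0]
force: [0.0, -0.1, -0.4]
finger_gap: -0.003
gripper_force: 0.0
```

Run:
```python
from h import *
to(.542,.338,.2)
s=snapshot("scene");cv2.imwrite("pics/s5.png",s["image"][:,:,::-1])
```

```text
11.175 [0.5405 0.3387 0.1947] F [ 0.  -0.1 -0.4] gap -0.003 shift mm [-1.5  0.7 -5.3] rot [[-0.643, 0.766, -0.001], [0.766, 0.643, -0.001], [0.0, -0.001, -1.0]]
```

View pics/s5.png

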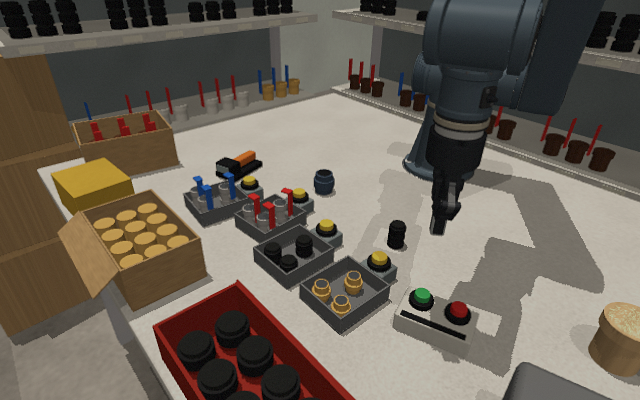

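The green button (422,295) is back up. The stock, union (323,181) and plug (397,234) stand where they were, and the arm is clear of everything.

```bash
python3 -c "
from station import ticket
print(ticket.sign_off())"
```

```text
the job is handed in; nothing more can be done
None
```

I pressed the blue-valve station's yellow button (5.7 N) and let it come back up, then pressed the green order-box button (5.3 N), withdrew clear and handed the job in at about 11 s; the final picture shows nothing else moved, and no verdict was returned.

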